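Change the carton packing jig over to the carton standing in it

ROBOT

A 6-joint arm with a two-finger parallel gripper is mounted at the origin on the work surface. World frame = base frame: x ahead of the robot, y to its left, z up, the work surface at z = 0. Lengths are in m, angles in rad, forces in N, time in s.
With the tool pointing down it reaches from about 0.35 to 0.925 m from the base axis. Payload 6.4 kg.
Tool frame: the origin (TCP) lies at the very end of the fingers, on their centre line; the grasp point (between the pads) lies 19 mm behind it (arm.grasp_offset is the distance from the TCP to the grasp point, in m); z points along the fingers, y is the direction in which the jaws open and shut (so a half turn about z gives the same grasp; the last joint's range is limited). The gripper opens to 85 mm and grips with 20 to 120 N. Pads are 22 mm wide; open, the fingers measure 114 mm over their backs; the gripper's body (76 mm by 85 mm) begins 54 mm behind the grasp point. The pads swing forward as they close: fully open they stand 13 mm farther back than shut.
Start: joints at [-1.403, 0.245, 1.558, -0, 1.339, -0.174], TCP at [0.218, -0.612, 0.231] pointing down, gripper open.
Joint ranges: [-3.13, 3.13], [-1.02, 2.26], [0.13, 2.54], [-0.95, 4.09], [0.21, 2.88], [-2.74, 2.74]. Speed limits (rad/s): [2.57, 2.57, 3.14, 3.14, 3.14, 3.14].

INTERFACE

Orientations are given as a unit quaternion [w, x, y, z].
In Python, from bench import arm gives the robot as it stands.
- The arm moves only by the tool servo_tool, never from a script. Its argument "motion" is a list that holds one entry, the list of rows, each a list of 5 numbers: the closure in counts, from 0 (fully open) to 255 (shut), then the shift along the tool's x, y, z in m, then the turn about the tool's z in degrees. In form: [[[claw, dx, dy, dz, yaw], ...]]. A call has 1 to 5 rows; each row is the pose to reach, as a shift and turn from the pose commanded when the call began, along the tool's axes at that moment; what a row does not reach only later rows make up. A row lasts 1/12 s, in which the tool goes at most 41.7 mm and 7.16 degrees, less where a joint would pass 70% of its speed; a pose out of reach is approached as far as the arm can. A call with a gripper value outside its range is refused whole. The fingers move at their own pace and stop on an object; "force" is the grip in N (left out, the last holds). Time passes only in rows, so rows that repeat a pose let the fingers close. It gives the time, the measured TCP pose, the force and the opening at its end, in the units of the state.
- arm.get_obs(): the state, without advancing time (a new reading comes with each control period).
- arm.get_image(name): name is "scene" or "side" or "wrist"; returns a dict with "image" (400x640x3 uint8, blue, green, red), "vertical_fov" (degrees; the focal length in pixels is half the picture's height over the tangent of half this angle, whatever the lens; pixels are square), "cx", "cy" (the principal point, pixels), "dist_coeffs" ([k1, k2, p1, p2, k3] as OpenCV has them; the pictures are not rectified), "R" (3x3) and "t" (3): a world point X has camera coordinates R X + t; the wrist camera has in their place "hand_eye" (4x4, takes a point from camera to tool coordinates, whose origin is the TCP and whose axes are the flange's). Camera axes: x right, y down, z forward; pixel columns grow to the right and rows downward; lengths in m; the calibration is good to about 2 mm. A picture is of the moment at which its call begins: read the wrist's pose just before it. There is no depth.
- arm.close_job(): hands the job in, once; it reports no verdict.
The state is a dict: "time": time; "qpos": joint angles; "qd": joint speeds; "joint_efforts": joint torques, N m; "tcp_pos": TCP position; "tcp_rot": TCP orientation; "force": force on the tool from outside, world axes, zero at the start; "ft_torque": the same for the moment, N m; "grip_width": finger opening in m.
Only numpy, scipy, OpenCV 4.12 (cv2) and the standard library are available. Lean on these libraries where they do the work, as an engineer would, in place of code of your own. Each camera call takes 0.05 s, during which the arm holds its last target. There are 200 camera calls.

TASK

Change the packing jig over to the carton that now stands in its bay: slide the lane divider along its keyholes, lift it off its two studs and stand it on its foot in the change-part tray beside the spare one already there. Then squeeze the release lever on the side guide, slide the guide up to the nearest notch that leaves the carton just its few millimetres of play, and let go so that the lever springs fully back and the guide is latched. Leave the cartons and everything else on the bench where they are.

Things in the scene. Friction and masses are not known exactly. Their poses are not given: they have to be found in the camera images.
- face (a point): Foot of the guide's working face at jig x 0, at bench level; axes as the jig's. The guide plate runs along jig x from -125 to +75, 8 mm thick to -y of this point, its lower edge 22 and top edge 75 mm above the bench: it passes over the studs but not through the divider.
- studs (a point): Midway between the two headed studs that hold the divider, at bench level; axes as the jig's. Studs stand 40 mm either side of it along x: shank 7 dia, head 16 dia at 8 to 12 mm above the bench.
- jig: Carton packing jig screwed to the bench, aluminium and steel, 215 x 380 mm. Origin at bench level amid it; x points away from the robot, y to the fixed fence (yaw within 0.3 rad of the robot's frame). In jig mm: fence, an upright plate 70 high, inner face at y +125, x -80 to +75; back stop at x +64 to +72, y +80 to +125, 40 high; notched rail along y at x -125 to -94, 28 high.
- bay (a point): Point on the bench at jig (5, 123.5) mm, axes as the jig's: where the origin of the carton standing in the bay is (within 3 mm).
- guide (a joint): Slide of the side guide along the rail, m, growing towards the fence (jig +y). Clear bay between fence and guide face = 0.229 minus this. Notches at 0, 0.012, 0.024 ... 0.180 (1 mm play); starts at 0 to 0.04, latched or with its pawl resting on a tooth. Latched it cannot be pushed; freed it slides at about 2 N and stays put. Let go within 3 mm of a notch, the sprung pawl draws it in.
- lever (a joint): Release lever on the guide, rad: 0 = sprung back, pawl home in a notch; about 0.15 = pawl resting on a tooth; free of the teeth from 0.18; stop at 0.24 (fully squeezed). It needs 7 N at the grip bar to start, 12 N at the stop, and springs back by itself.
- grip (a point): On the guide, 128 mm above the bench, 34 mm to -y of point face; moves with it, axes as the jig's. Two black bars 12 dia, 46 long, lie along y at this height on upright plates: fixed bar, outer face 16 mm to +x of this point; lever bar, outer face 32 mm to -x sprung back, 16 mm squeezed. Squeeze along jig x: 48 mm over both bars released, 32 squeezed.
- divider: Lane divider, aluminium angle 170 long (x), 0.2 to 0.33 kg. Origin under its web: web 8 thick, 75 high; foot 5 thick to y -44. Keyholes at y -22: narrow ends x -40, +40; wide ends 24 dia at x -60, +20. Starts along the jig's axes, studs in the narrow ends; moved 20 mm to jig +x (within 3) the heads clear and it lifts off. Carton 40 mm or more to +y of the web.
- tray: Grey open change-part tray fixed to the bench, left or right of the jig, 220 (x) x 170 (y) x 32 mm, walls and floor 5 mm. Origin at the centre of its underside. The free half is towards its +y.
- spare: Spare divider, same part and origin as the lane divider, standing on its foot in the tray along the tray's x, web near tray y -28 mm, foot towards tray -y. To be left standing.
- carton_narrow: Closed kraft carton 110 (x) x 46 (y) x 64 mm high. Origin under the middle of its fence-side face; the carton reaches from there to -y. One of the three cartons stands in the bay 1 to 2 mm from the fence, the other two wait behind the jig.
- carton_mid: Closed kraft carton 110 (x) x 70 (y) x 72 mm high, origin likewise.
- carton_wide: Closed kraft carton 110 (x) x 94 (y) x 76 mm high, origin likewise.
- display: Blue counter display tray filled with lip balm sticks, 150 x 100 x 74 mm, on the other side of the jig from the tray; origin under its centre. Bystander.
- balm: One lip balm stick standing on end behind the guide, 22 mm dia, 72 mm high; origin under it. Bystander.
- tape_roll: Roll of packing tape lying flat, 96 mm dia, 48 mm high; origin under its centre. Bystander.
- card_stack: Stack of blister cards 95 x 125 x 30 mm; origin under its centre. Bystander.
- knife: Safety knife lying flat, 30 x 145 x 16 mm; origin under its handle. Bystander.
- marker: Marker pen lying, 135 mm long, 16 mm thick; origin under its middle. Bystander.
- tape_dispenser: Heavy bench tape dispenser, 190 x 70 x 115 mm; origin under its centre. Bystander.
- wrap_roll: Small hand roll of stretch film standing on end, 60 mm dia, 150 mm high, to the left of the jig; origin under its centre. Bystander.
Not all that is in view belongs to the job. What is shaped like the divider but orange or yellow is not meant.

How it is judged:
By the outcome, as a careful person would: the job done as asked, in the order asked, and still so for the second after the job is handed in, with the robot touching nothing.
It also fails if it takes over 54 s, if anything falls off the work surface, if the arm or the gripper's body presses on something with over 40 N, if the wrist force passes 120 N, or if a joint passes its speed limit or range.

## Working session

There is one attempt and no reset: what is moved stays moved. The work goes in short steps, Python scripts to look and compute and a tool call to move; the robot and the scene stay as the last step left them, time stands still between calls to the robot, and variables do not carry over. Pictures are saved under pics/ and viewed, about 8 in all and at most 12, crops included, and the job is handed in when it is done.

Besides the shell and the picture viewer there is one more tool, called as a command line: name --argument value ..., lists and objects as JSON in quotes. servo_tool: Moves the arm, as the interface text tells. Its arguments: {"type":"object","properties":{"motion":{"type":"array","items":{"type":"array","items":{"type":"array","items":{"type":"number"}}}},"force":{"type":"number"}},"required":["motion"]}

```bash
ls; mkdir -p pics; python3 - <<'E'
from bench import arm
import cv2,pickle
print(arm.get_obs())
for n in ("scene","side"):
    d=arm.get_image(n); pickle.dump(d,open(n+"0.pkl","wb")); cv2.imwrite(f"pics/{n}0.png",d["image"])
    print(n,d["vertical_fov"],d["cx"],d["cy"],d["dist_coeffs"],d["R"],d["t"])
E
```

```text
pics
{'time': 0.0, 'qpos': array([-1.40307772e+00,  2.45829048e-01,  1.55905242e+00, -1.07918630e-05,
        1.33866316e+00, -1.74104762e-01]), 'qd': array([ 0.00114033,  0.00105024,  0.00114308,  0.00077419,  0.00041606,
       -0.00093004]), 'joint_efforts': array([-1.14385737e-03, -4.29516220e+01, -3.26130903e+01, -2.21043201e-04,
        5.41959540e-03,  7.15385937e-06]), 'tcp_pos': array([ 0.21778771, -0.61182736,  0.23015008]), 'tcp_rot': array([-9.76001542e-04,  9.85429435e-01,  1.70081969e-01, -2.13355526e-06]), 'force': array([ 0.24506559,  0.54359273, -0.21173405]), 'ft_torque': array([ 0.04274484, -0.01212399,  0.00616046]), 'grip_width': 0.08570090197300406}
scene 47.66341233180748 308.54102667654814 195.64196598397797 [0.04414387 0.         0.         0.         0.        ] [[ 8.31730051e-01  5.55180033e-01 -5.03525401e-04]
 [ 3.80095632e-01 -5.70092030e-01 -7.28369678e-01]
 [-4.04663358e-01  6.05615562e-01 -6.85184178e-01]] [-0.4059278  -0.12545765  1.50814044]
side 49.20224804065715 319.2476636479513 199.26968137597328 [-0.08759763  0.          0.          0.          0.        ] [[-0.99808182 -0.0596687   0.01650251]
 [-0.04788384  0.57508409 -0.81669176]
 [ 0.0392406  -0.8159154  -0.57683814]] [0.47062582 0.12016649 1.23619058]
```

```bash
ls pics
```

```text
scene0.png
side0.png
```

View pics/scene0.png

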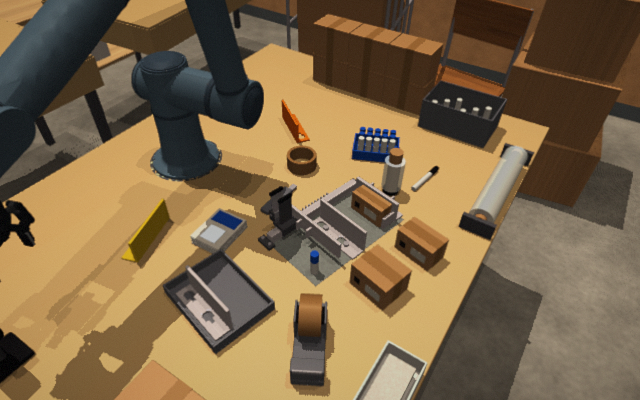

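View pics/side0.png

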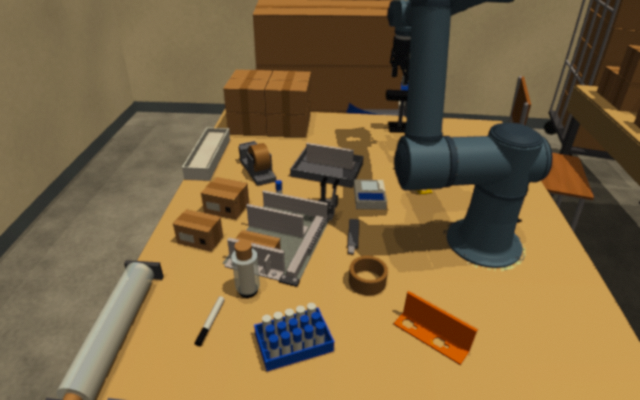

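The scene view shows the jig at about (340,230), the tray with the spare at (218,300), and the blue display at (377,145). The bay carton is at (374,203), the waiting cartons are at (380,275) and (421,243), and the grip bars are near (283,200). Next I'll crop the jig and tray.

```bash
cat > h.py <<'E'
import numpy as np,cv2,pickle
def K(d):
    f=200/np.tan(np.radians(d["vertical_fov"])/2); return np.array([[f,0,d["cx"]],[0,f,d["cy"]],[0,0,1.]])
def ray(d,px):
    p=cv2.undistortPoints(np.array(px,float).reshape(-1,1,2),K(d),np.array(d["dist_coeffs"],float)).reshape(-1,2)
    v=np.c_[p,np.ones(len(p))]
    R,t=np.array(d["R"]),np.array(d["t"])
    return -R.T@t, v@R
def onz(d,px,z):
    c,v=ray(d,px); z=np.broadcast_to(z,len(v)); return c+v*((z-c[2])/v[:,2])[:,None]
def proj(d,X):
    R,t=np.array(d["R"],float),np.array(d["t"],float)
    return cv2.projectPoints(np.array(X,float).reshape(-1,3),cv2.Rodrigues(R)[0],t,K(d),np.array(d["dist_coeffs"],float))[0].reshape(-1,2)
def wrist(obs,d):
    from scipy.spatial.transform import Rotation as Ro
    q=obs["tcp_rot"]; T=np.eye(4); T[:3,:3]=Ro.from_quat([q[1],q[2],q[3],q[0]]).as_matrix(); T[:3,3]=obs["tcp_pos"]
    M=np.linalg.inv(T@np.array(d["hand_eye"])); d=dict(d); d["R"]=M[:3,:3]; d["t"]=M[:3,3]; return d
E
python3 - <<'E'
from h import *
s=pickle.load(open("scene0.pkl","rb"))["image"]
c=cv2.resize(s[165:355,160:420],None,fx=3,fy=3,interpolation=cv2.INTER_CUBIC); cv2.imwrite("pics/c1.png",c)
E
```

```text
(no output)
```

View pics/c1.png

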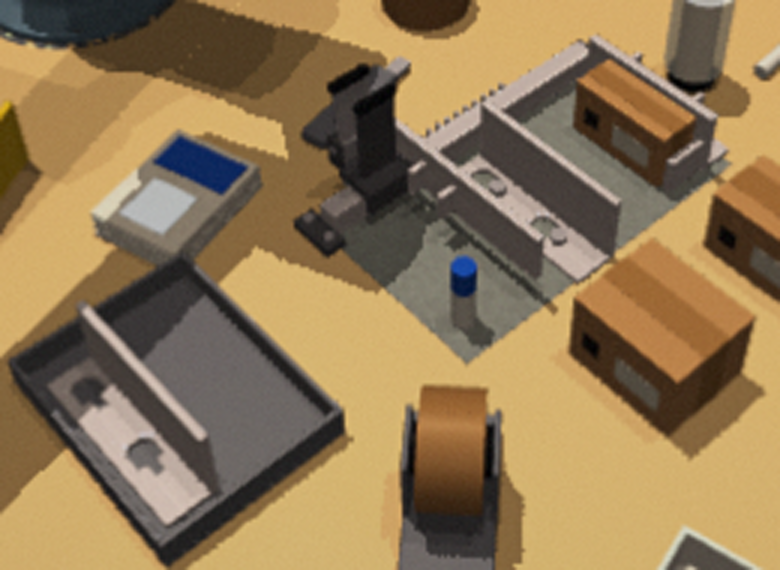

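The crop shows the divider web top edge from (485,103) to (618,205), the guide top edge from (398,125) to (542,245), and the fence top from (592,40) to (714,115). The tray rim and the spare web, (84,306) to (207,436), are also clear.

```bash
python3 - <<'E'
from h import *
d=pickle.load(open("scene0.pkl","rb"))
P={"div":[(485,103),(618,205),.075],"guide":[(398,125),(542,245),.075],"fence":[(592,40),(714,115),.070],
"spare":[(84,306),(207,436),.080],"tray":[(182,262),(14,362),(165,562),(343,410),.032],
"bayc":[(607,62),(577,88),(662,152),(695,125),.064],"stud":[(490,180),(549,225),.012],"balm":[(463,263),.072],
"plate":[(466,360),.001], "wrap_base":[(690,85),0.0],"grip":[(350,78),(378,88),.13],"midcart":[(650,243),(575,298),(680,377),(752,320),.076],"dispenser":[(455,390),.115]}
for k,v in P.items():
    px=[(160+a/3,165+b/3) for a,b in v[:-1]]; X=onz(d,px,v[-1]); print(k,X[:,:2].round(4).tolist())
    if len(X)>1: 
        D=np.diff(np.r_[X,X[:1]],axis=0)[:,:2]; print("   ",np.linalg.norm(D,axis=1).round(4),np.degrees(np.arctan2(D[:,1],D[:,0])).round(1))
E
```

```text
div [[0.5222, 0.0144], [0.6846, -0.029]]
    [0.168 0.168] [-14.9 165.1]
guide [[0.472, -0.0538], [0.6534, -0.1034]]
    [0.188 0.188] [-15.3 164.7]
fence [[0.5585, 0.1517], [0.703, 0.122]]
    [0.1475 0.1475] [-11.6 168.4]
spare [[0.3859, -0.3617], [0.545, -0.3978]]
    [0.1631 0.1631] [-12.8 167.2]
tray [[0.3881, -0.2591], [0.3456, -0.4109], [0.5631, -0.4718], [0.5929, -0.3014]]
    [0.1577 0.2258 0.173  0.2091] [-105.6  -15.6   80.1  168.3]
bayc [[0.5834, 0.1378], [0.5775, 0.0897], [0.6829, 0.0587], [0.6922, 0.1064]]
    [0.0484 0.1099 0.0486 0.1133] [-96.9 -16.4  79.  163.9]
stud [[0.5477, -0.0146], [0.6217, -0.0319]]
    [0.0761 0.0761] [-13.2 166.8]
balm [[0.608, -0.1538]]
plate [[0.6354, -0.1901]]
wrap_base [[0.6402, 0.2191]]
grip [[0.4361, -0.0739], [0.4642, -0.0707]]
    [0.0283 0.0283] [   6.5 -173.5]
midcart [[0.7272, -0.0524], [0.704, -0.137], [0.8074, -0.1581], [0.8303, -0.0784]]
    [0.0877 0.1055 0.083  0.1063] [-105.4  -11.6   74.   165.9]
dispenser [[0.6866, -0.2852]]
```

servo_tool --motion '[[[0,0.031,-0.02,-0.01,6.8],[0,0.062,-0.04,-0.02,13.6],[0,0.093,-0.06,-0.03,20.4],[0,0.124,-0.08,-0.04,27.2],[0,0.155,-0.1,-0.05,34]]]'

```text
time: 0.52
tcp_pos: [0.331, -0.4645, 0.2812]
tcp_rot: [-0.0, 0.992, -0.129, -0.0]
force: [-0.2, -0.7, -0.2]
grip_width: 0.0856
```

```bash
cat >> h.py <<'E'
def state():
    from bench import arm
    from scipy.spatial.transform import Rotation as Ro
    o=arm.get_obs(); q=o["tcp_rot"]; R=Ro.from_quat([q[1],q[2],q[3],q[0]]).as_matrix(); return o,R
def delta(tgt,yawdeg=None):
    o,R=state(); dl=R.T@(np.array(tgt)-o["tcp_pos"]); y=np.degrees(np.arctan2(R[1,0],R[0,0]))
    print("t",round(o["time"],2),"pos",o["tcp_pos"].round(4),"yaw",y.round(2),"tilt",R[:2,2].round(4),"F",o["force"].round(1),"w",round(o["grip_width"],4))
    print("delta",dl.round(4),"len",np.linalg.norm(dl).round(3),"turn",None if yawdeg is None else round(y-yawdeg,2))
E
python3 -c "
from h import *
delta([.5,-.25,.35],-14.3); print(state()[0]['qpos'].round(2))"
```

```text
t 0.52 pos [ 0.331  -0.4645  0.2812] yaw -14.78 tilt [-0.0003  0.0009] F [-0.2 -0.7 -0.2] w 0.0856
delta [ 0.1087 -0.2506 -0.0687] len 0.282 turn -0.48
[-1.15  0.02  1.71  0.    1.41  0.68]
```

servo_tool --motion '[[[0,0.014,-0.033,-0.009,0],[0,0.028,-0.066,-0.018,0],[0,0.042,-0.1,-0.027,0],[0,0.056,-0.133,-0.036,0],[0,0.07,-0.166,-0.045,0]]]'

```text
time: 0.93
tcp_pos: [0.4401, -0.3211, 0.3264]
tcp_rot: [-0.0, 0.992, -0.126, -0.0]
force: [0.0, 0.0, 0.3]
grip_width: 0.0855
```

servo_tool --motion '[[[0,0.012,-0.03,-0.008,0],[0,0.025,-0.06,-0.015,0],[0,0.03,-0.07,-0.02,0],[0,0.03,-0.07,-0.02,0]]]'

```text
time: 1.27
tcp_pos: [0.4874, -0.2609, 0.3473]
tcp_rot: [0.0, 0.992, -0.124, 0.001]
force: [-0.6, -0.4, 0.7]
grip_width: 0.0854
```

```bash
python3 -c "
from h import *
from bench import arm
delta([.5,-.25,.35],-14.3)
o,_=state(); d=arm.get_image('wrist'); print(d['vertical_fov'],np.array(d['hand_eye']).round(3).tolist())
d=wrist(o,d); pickle.dump(d,open('w1.pkl','wb')); cv2.imwrite('pics/w1.png',d['image'])"
```

```text
t 1.27 pos [ 0.4874 -0.2609  0.3473] yaw -14.19 tilt [ 0.0014 -0.0008] F [-0.6 -0.4  0.7] w 0.0854
delta [ 0.0095 -0.0136 -0.0027] len 0.017 turn 0.11
69.72899759663025 [[-0.001, -0.959, -0.285, 0.073], [1.0, -0.001, 0.0, 0.001], [-0.0, -0.285, 0.959, -0.142], [0.0, 0.0, 0.0, 1.0]]
```

View pics/w1.png

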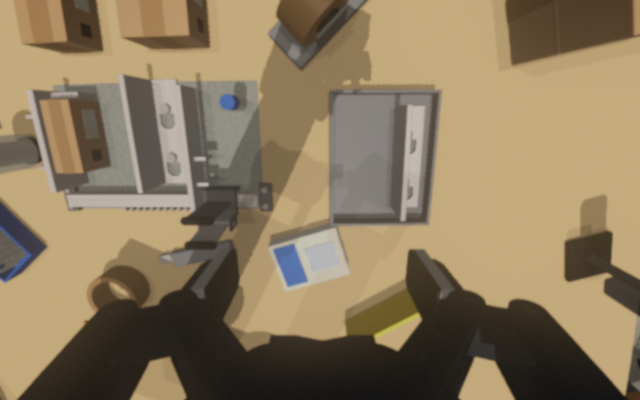

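The wrist view shows the jig on the left and the tray rim corners at (330,91), (441,91), (428,224) and (330,224). The spare web is at about x 405, and the divider web top runs from (122,76) to (140,190). Next I'll zoom into the jig.

```bash
python3 - <<'E'
from h import *
d=pickle.load(open("w1.pkl","rb"))
c=cv2.resize(d["image"][65:265,20:280],None,fx=3,fy=3,interpolation=cv2.INTER_CUBIC); c=cv2.convertScaleAbs(c,alpha=1.3,beta=10);cv2.imwrite("pics/c2.png",c[:599])
g=np.array
tr=onz(d,[(330,91),(441,91),(428,224),(330,224)],.032);print(tr.round(4)[:,:2].tolist(),tr.mean(0))
D=np.diff(np.r_[tr,tr[:1]],axis=0)[:,:2];print(np.linalg.norm(D,axis=1),np.degrees(np.arctan2(D[:,1],D[:,0])))
E
```

```text
[[0.5903, -0.3003], [0.5501, -0.4637], [0.3413, -0.4124], [0.383, -0.2494]] [ 0.46614276 -0.35644721  0.032     ]
[0.16822024 0.21502578 0.16828142 0.21348801] [-103.82111827  166.21031456   75.65530606  -13.80399399]
```

View pics/c2.png

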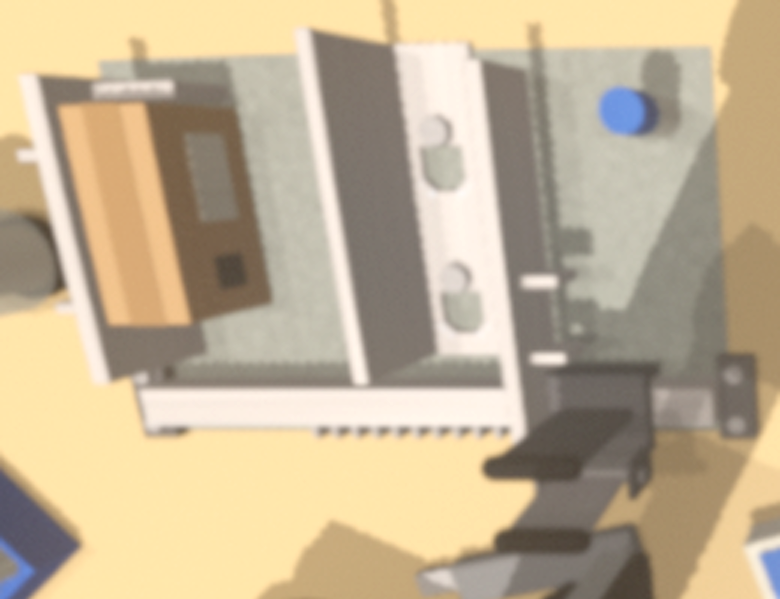

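```bash
python3 - <<'E'
from h import *
d=pickle.load(open("w1.pkl","rb"))
P={"div":[(306,30),(361,383),.075],"guide":[(474,60),(517,436),.075],"fence":[(32,77),(101,380),.070],
"fixbar":[(484,467),(582,467),.130],"levbar":[(496,541),(588,541),.130],"stud":[(436,131),(456,277),.012],"balm":[(624,111),.072],
"plate":[(98,61),(711,47),.001],"rail":[(136,388),(505,388),.028],"bayc":[(60,104),(148,102),(190,323),(107,325),.064]}
for k,v in P.items():
    px=[(20+a/3,65+b/3) for a,b in v[:-1]]; X=onz(d,px,v[-1])[:,:2]; print(k,X.round(4).tolist(),"mid",X.mean(0).round(4))
    a=np.radians(-14.1); Rj=np.array([[np.cos(a),np.sin(a)],[-np.sin(a),np.cos(a)]]); print("    rot-14.1:",(X@Rj.T).round(4).tolist())
    if len(X)>1: 
        D=np.diff(np.r_[X,X[:1]],axis=0)[:,:2]; print("   ",np.linalg.norm(D,axis=1).round(4),np.degrees(np.arctan2(D[:,1],D[:,0])).round(1))
E
```

```text
div [[0.6808, -0.0277], [0.5193, 0.0153]] mid [ 0.6    -0.0062]
    rot-14.1: [[0.667, 0.139], [0.4999, 0.1414]]
    [0.1672 0.1672] [165.1 -14.9]
guide [[0.6476, -0.099], [0.4729, -0.0526]] mid [ 0.5602 -0.0758]
    rot-14.1: [[0.6522, 0.0618], [0.4715, 0.0642]]
    [0.1807 0.1807] [165.1 -14.9]
fence [[0.7016, 0.1179], [0.5558, 0.1569]] mid [0.6287 0.1374]
    rot-14.1: [[0.6517, 0.2853], [0.5009, 0.2876]]
    [0.1509 0.1509] [165. -15.]
fixbar [[0.4742, -0.0625], [0.4633, -0.1059]] mid [ 0.4687 -0.0842]
    rot-14.1: [[0.4751, 0.0549], [0.4751, 0.0102]]
    [0.0447 0.0447] [-104.1   75.9]
levbar [[0.4388, -0.0539], [0.4284, -0.0958]] mid [ 0.4336 -0.0748]
    rot-14.1: [[0.4387, 0.0546], [0.4388, 0.0115]]
    [0.0431 0.0431] [-103.9   76.1]
stud [[0.6329, -0.0382], [0.5566, -0.019]] mid [ 0.5948 -0.0286]
    rot-14.1: [[0.6231, 0.1171], [0.5445, 0.1172]]
    [0.0786 0.0786] [165.9 -14.1]
balm [[0.6089, -0.1578]] mid [ 0.6089 -0.1578]
    rot-14.1: [[0.629, -0.0047]]
plate [[0.7214, 0.1404], [0.6366, -0.1927]] mid [ 0.679  -0.0262]
    rot-14.1: [[0.6655, 0.3119], [0.6644, -0.0319]]
    [0.3437 0.3437] [-104.3   75.7]
rail [[0.5458, 0.1817], [0.4915, -0.0308]] mid [0.5187 0.0754]
    rot-14.1: [[0.4851, 0.3091], [0.4842, 0.0899]]
    [0.2193 0.2193] [-104.3   75.7]
bayc [[0.688, 0.1153], [0.676, 0.0699], [0.5709, 0.0992], [0.5817, 0.1447]] mid [0.6291 0.1073]
    rot-14.1: [[0.6392, 0.2794], [0.6386, 0.2325], [0.5295, 0.2353], [0.5289, 0.2821]]
    [0.0469 0.1091 0.0468 0.1103] [-104.9  164.4   76.6  -15.5]
```

servo_tool --motion '[[[0,0.005,-0.031,0.018,0],[0,0.011,-0.062,0.036,0],[0,0.016,-0.093,0.054,0.5],[0,0.022,-0.124,0.072,0.5],[0,0.027,-0.155,0.09,0.5]]]'

```text
time: 1.73
tcp_pos: [0.5503, -0.1195, 0.2546]
tcp_rot: [0.0, 0.991, -0.131, -0.001]
force: [1.7, -0.3, 0.6]
grip_width: 0.0852
```

servo_tool --motion '[[[0,0.006,-0.031,0.02,0],[0,0.012,-0.062,0.04,0],[0,0.017,-0.093,0.06,0],[0,0.021,-0.118,0.09,0],[0,0.021,-0.118,0.107,0]]]'

```text
time: 2.15
tcp_pos: [0.6005, -0.0084, 0.1454]
tcp_rot: [-0.001, 0.992, -0.129, -0.002]
force: [-0.4, 0.4, -0.0]
grip_width: 0.0853
```

servo_tool --motion '[[[0,0,0,0,0],[0,0,0,0,0]]]'

```text
time: 2.32
tcp_pos: [0.6003, -0.0117, 0.1478]
tcp_rot: [0.0, 0.991, -0.13, -0.002]
force: [-0.1, 0.6, 0.7]
grip_width: 0.0854
```

```bash
python3 -c "
from h import *
from bench import arm
delta([.601,-.0065,.036],-14.8)
o,_=state(); d=arm.get_image('wrist')
d=wrist(o,d); pickle.dump(d,open('w2.pkl','wb')); cv2.imwrite('pics/w2.png',d['image'])"
```

```text
t 2.32 pos [ 0.6003 -0.0117  0.1478] yaw -14.99 tilt [-0.0035  0.0002] F [-0.1  0.6  0.7] w 0.0854
delta [-0.0002 -0.0053  0.1118] len 0.112 turn -0.19
```

View pics/w2.png

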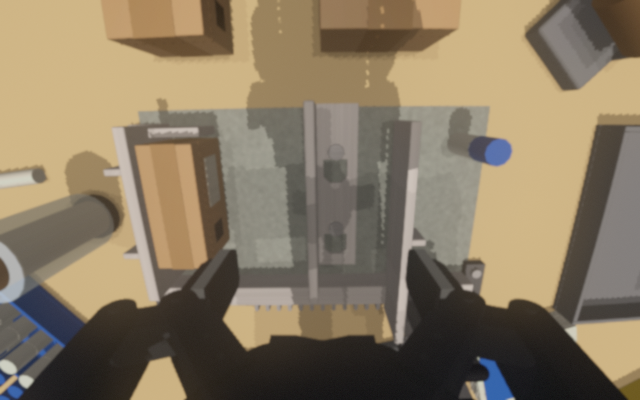

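The view is now square onto the divider, with the web top centreline from about (310,103) to (313,297) and the guide top from (416,123) to (402,335).

```bash
python3 -c "
from h import *
d=pickle.load(open('w2.pkl','rb'))
X=onz(d,[(310,103),(313,297)],.075); print(X.round(4),X.mean(0).round(4)); D=X[0]-X[1];print(np.linalg.norm(D),np.degrees(np.arctan2(D[1],D[0])))
Y=onz(d,[(308,200),(318,200)],.075);print(Y)
m=X.mean(0);delta([m[0],m[1],.036],-14.8)
im=d['image'];print(im[150,296:326].mean(1).round(0)); print(im[250,296:330].mean(1).round(0))"
```

```text
[[ 0.6812 -0.0254  0.075 ]
 [ 0.5257  0.0157  0.075 ]] [ 0.6035 -0.0048  0.075 ]
0.16078634958483742 -14.795123732643514
[[ 0.61210531 -0.00431725  0.075     ]
 [ 0.6100745  -0.01186674  0.075     ]]
t 2.37 pos [ 0.6014 -0.0121  0.1496] yaw -15.02 tilt [-0.0002 -0.0004] F [ 0.5  0.1 -0.1] w 0.0851
delta [ 1.000e-04 -7.700e-03  1.136e-01] len 0.114 turn -0.22
[105. 106. 109. 109. 110. 107. 102. 101. 112. 127. 138. 144. 145. 146.
 145. 145. 143. 136. 121. 107. 105. 117. 125. 128. 128. 129. 130. 129.
 130. 127.]
[103. 103. 103. 104. 105. 107. 106. 106. 103.  98.  93.  97. 105. 112.
 114. 116. 117. 118. 118. 113. 104.  97. 102. 112. 123. 125. 122. 113.
 104.  98.  92.  87.  82.  79.]
```

servo_tool --motion '[[[0,0,-0.0065,0.03,0],[0,0,-0.0065,0.065,0],[0,0,-0.0065,0.095,0],[0,0,-0.0065,0.113,0],[120,0,-0.0065,0.113,0]]]' --force 60

```text
time: 2.78
tcp_pos: [0.6008, -0.0054, 0.0336]
tcp_rot: [-0.0, 0.991, -0.131, -0.003]
force: [-0.1, 0.3, 0.3]
grip_width: 0.0755
```

servo_tool --motion '[[[200,0,0,0,0],[255,0,0,0,0],[255,0,0,0,0],[255,0,0,0,0],[255,0,0,0,0]]]'

```text
time: 3.2
tcp_pos: [0.6041, -0.0045, 0.0379]
tcp_rot: [0.0, 0.992, -0.13, 0.001]
force: [0.5, -0.2, -0.9]
grip_width: 0.0126
```

servo_tool --motion '[[[255,0,0,0,0],[255,0,0,0,0],[255,0,0,0,0],[255,0,0,0,0]]]'

```text
time: 3.53
tcp_pos: [0.6039, -0.0045, 0.0377]
tcp_rot: [0.0, 0.992, -0.13, 0.001]
force: [-2.1, -1.2, 7.5]
grip_width: 0.0074
```

servo_tool --motion '[[[255,0.007,0,0,0],[255,0.014,0,0,0],[255,0.02,0,0,0],[255,0.02,0,0,0],[255,0.02,0,0,0]]]'

```text
time: 3.95
tcp_pos: [0.6238, -0.0095, 0.0377]
tcp_rot: [-0.0, 0.992, -0.13, 0.001]
force: [1.0, -0.2, 4.8]
grip_width: 0.0073
```

```bash
python3 -c "
from h import *
from bench import arm
delta([.6039,-.0045,.0377],-14.8)
o,_=state(); d=arm.get_image('wrist')
d=wrist(o,d); pickle.dump(d,open('w3.pkl','wb'))
cv2.imwrite('pics/w3.png',d['image'])"
```

```text
t 3.95 pos [ 0.6238 -0.0095  0.0377] yaw -14.92 tilt [ 0.0029 -0.0004] F [ 1.  -0.2  4.8] w 0.0073
delta [-0.0205  0.0003 -0.0001] len 0.021 turn -0.12
```

servo_tool --motion '[[[255,0,0,-0.004,0],[255,0,0,-0.008,0],[255,0,0,-0.012,0],[255,0,0,-0.016,0],[255,0,0,-0.02,0]]]'

```text
time: 4.42
tcp_pos: [0.6219, -0.0093, 0.0562]
tcp_rot: [-0.0, 0.992, -0.13, -0.0]
force: [-1.1, -0.4, -3.4]
grip_width: 0.0074
```

servo_tool --motion '[[[255,0,0,-0.03,0],[255,0,0,-0.065,0],[255,0,0,-0.1,0],[255,0,0,-0.135,0],[255,0,0,-0.17,0]]]'

```text
time: 4.83
tcp_pos: [0.6219, -0.0093, 0.228]
tcp_rot: [-0.0, 0.992, -0.13, -0.0]
force: [1.7, 0.9, -2.6]
grip_width: 0.0073
```

```bash
python3 -c "
from h import *
delta([.480,-.313,.215],-14.1)"
```

```text
t 4.83 pos [ 0.6219 -0.0093  0.228 ] yaw -14.92 tilt [-0.0004  0.0001] F [ 1.7  0.9 -2.6] w 0.0073
delta [-0.0589  0.33    0.013 ] len 0.335 turn -0.82
```

servo_tool --motion '[[[255,-0.004,0.025,0,0],[255,-0.01,0.058,0,-0.4],[255,-0.017,0.093,0,-0.8],[255,-0.023,0.13,0,-0.8],[255,-0.03,0.165,0,-0.8]]]'

```text
time: 5.25
tcp_pos: [0.5498, -0.1623, 0.2264]
tcp_rot: [0.0, 0.992, -0.123, 0.0]
force: [0.0, -0.7, -3.0]
grip_width: 0.0074
```

servo_tool --motion '[[[255,-0.006,0.035,0,0],[255,-0.013,0.07,0.0,0],[255,-0.019,0.105,0.01,0],[255,-0.024,0.138,0.03,0],[255,-0.029,0.165,0.05,0]]]'

```text
time: 5.67
tcp_pos: [0.4818, -0.3166, 0.177]
tcp_rot: [0.001, 0.992, -0.123, 0.001]
force: [0.5, 0.3, -3.5]
grip_width: 0.0072
```

servo_tool --motion '[[[255,0,0,0.01,0],[255,0,0,0.01,0]]]'

```text
time: 5.83
tcp_pos: [0.4803, -0.3136, 0.1631]
tcp_rot: [-0.002, 0.992, -0.124, -0.002]
force: [0.2, 1.3, -3.6]
grip_width: 0.0073
```

```bash
python3 -c "
from h import *
from bench import arm
delta([.480,-.313,.043],-14.1)
o,_=state(); d=arm.get_image('wrist')
d=wrist(o,d); pickle.dump(d,open('w4.pkl','wb')); cv2.imwrite('pics/w4.png',d['image'])"
```

```text
t 5.83 pos [ 0.4803 -0.3136  0.1631] yaw -14.28 tilt [-0.0044  0.0048] F [ 0.2  1.3 -3.6] w 0.0073
delta [ 2.000e-04 -1.000e-04  1.201e-01] len 0.12 turn -0.18
```

View pics/w4.png

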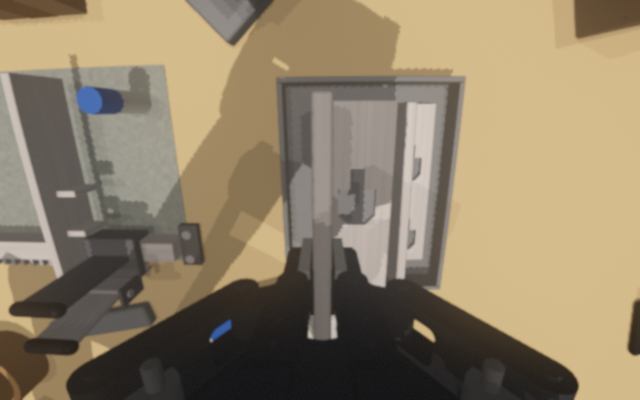

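The divider hangs over the free half of the tray, with its web at x about 322. The spare web is at about x 402 and the tray's outer walls are at about x 283 and x 452 on row 200. I'll check these numerically.

```bash
python3 -c "
from h import *
o,R=state(); d=pickle.load(open('w4.pkl','rb'))
f=lambda px,z:((onz(d,px,z)-o['tcp_pos'])@R)[:,:2].round(4).tolist()
print('tray rim',f([(278,79),(465,78),(441,288)],.032)); print('spare',f([(402,103),(395,270)],.08)); print('gripped top',f([(322,95),(322,240)],o['tcp_pos'][2]+.039))
delta([.48,-.313,.043],-14.1)"
```

```text
tray rim [[0.1034, -0.0377], [0.1048, 0.1293], [-0.1111, 0.1327]]
spare [[0.0811, 0.0612], [-0.0597, 0.0659]]
gripped top [[0.0789, 0.0015], [0.0262, 0.0013]]
t 5.88 pos [ 0.4816 -0.3133  0.1648] yaw -14.18 tilt [-0.0024  0.0029] F [ 1.  -0.  -3.5] w 0.0072
delta [-0.0013  0.0004  0.1218] len 0.122 turn -0.08
```

servo_tool --motion '[[[255,0,-0.005,0.03,0],[255,0,-0.005,0.06,0],[255,0,-0.005,0.09,0],[255,0,-0.005,0.11,0],[255,0,-0.005,0.11,0]]]'

```text
time: 6.3
tcp_pos: [0.4823, -0.3058, 0.0527]
tcp_rot: [-0.002, 0.993, -0.122, -0.003]
force: [-0.6, 0.7, -4.1]
grip_width: 0.0074
```

servo_tool --motion '[[[255,0,0,0.003,0],[255,0,0,0.006,0],[255,0,0,0.008,0],[255,0,0,0.009,0]]]'

```text
time: 6.63
tcp_pos: [0.4849, -0.3099, 0.0489]
tcp_rot: [0.001, 0.992, -0.123, 0.001]
force: [0.2, -0.3, -2.8]
grip_width: 0.0072
```

servo_tool --motion '[[[255,0,0,0.001,0],[255,0,0,0.003,0],[255,0,0,0.003,0]]]'

```text
time: 6.88
tcp_pos: [0.4838, -0.3093, 0.0444]
tcp_rot: [0.0, 0.992, -0.123, 0.0]
force: [-1.1, 1.0, -2.9]
grip_width: 0.0073
```

servo_tool --motion '[[[255,0,0,0.001,0],[255,0,0,0.002,0],[255,0,0,0.002,0]]]'

```text
time: 7.13
tcp_pos: [0.4839, -0.3094, 0.0427]
tcp_rot: [0.0, 0.992, -0.123, 0.0]
force: [-1.3, 1.8, 0.1]
grip_width: 0.0073
```

servo_tool --motion '[[[255,0,0,0.001,0],[220,0,0,0.001,0],[180,0,0,0.001,0],[140,0,0,0.001,0],[130,0,0,0.001,0]]]'

```text
time: 7.55
tcp_pos: [0.4839, -0.3094, 0.0414]
tcp_rot: [0.0, 0.992, -0.123, 0.0]
force: [-0.1, -0.2, 0.4]
grip_width: 0.0418
```

servo_tool --motion '[[[130,0,0,0,0],[130,0,0,-0.01,0],[130,0,0,-0.03,0],[130,0,0,-0.065,0],[130,0,0,-0.1,0]]]'

```text
time: 7.97
tcp_pos: [0.483, -0.3085, 0.1419]
tcp_rot: [-0.001, 0.992, -0.123, -0.001]
force: [-0.2, -0.5, 1.1]
grip_width: 0.0421
```

servo_tool --motion '[[[130,-0.02,-0.01,-0.03,0],[130,-0.04,-0.02,-0.06,0],[60,-0.04,-0.02,-0.06,0],[60,-0.04,-0.02,-0.06,0]]]'

```text
time: 8.3
tcp_pos: [0.4505, -0.2806, 0.2046]
tcp_rot: [0.002, 0.992, -0.123, 0.002]
force: [0.1, 0.7, -0.8]
grip_width: 0.0642
```

```bash
python3 -c "
from h import *
from bench import arm
delta([.45,-.08,.25],75.3)
o,_=state(); d=arm.get_image('wrist')
d=wrist(o,d); pickle.dump(d,open('w5.pkl','wb')); cv2.imwrite('pics/w5.png',d['image'])"
```

```text
t 8.3 pos [ 0.4505 -0.2806  0.2046] yaw -14.11 tilt [ 0.0044 -0.0042] F [ 0.1  0.7 -0.8] w 0.0642
delta [-0.0492 -0.1943 -0.0462] len 0.206 turn -89.41
```

View pics/w5.png

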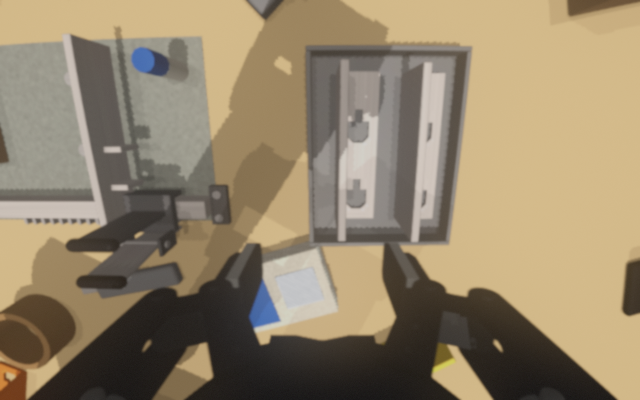

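Both dividers stand in the tray: the placed web runs from (343,62) to (342,240) and the spare from (425,65) to (415,240). The grey strip behind the lever bar is the knife. Next I'll move over the grip and turn the jaws along jig x.

servo_tool --motion '[[[20,-0.006,-0.022,-0.02,-7],[0,-0.016,-0.062,-0.04,-14],[0,-0.026,-0.101,-0.046,-21],[0,-0.036,-0.14,-0.046,-28],[0,-0.045,-0.178,-0.046,-35]]]'

```text
time: 8.77
tcp_pos: [0.4493, -0.095, 0.2466]
tcp_rot: [-0.001, 0.983, 0.184, -0.001]
force: [0.8, 0.1, -0.7]
grip_width: 0.0855
```

servo_tool --motion '[[[0,0,0,0,-7],[0,0,0,0,-14],[0,0,0,0,-21],[0,0,0,0,-28],[0,0,0,0,-35]]]'

```text
time: 9.18
tcp_pos: [0.4493, -0.0962, 0.2456]
tcp_rot: [-0.001, 0.882, 0.471, -0.001]
force: [0.0, -0.1, -0.9]
grip_width: 0.0852
```

servo_tool --motion '[[[0,0,0,0,-7],[0,0,0,0,-14],[0,0,0,0,-19.4],[0,0,0,0,-19.4],[0,0,0,0,-19.4]]]'

```text
time: 9.6
tcp_pos: [0.4494, -0.0964, 0.246]
tcp_rot: [-0.001, 0.793, 0.61, -0.001]
force: [0.4, -0.5, 0.7]
grip_width: 0.0853
```

```bash
python3 -c "
from h import *
from bench import arm
delta([.45,-.08,.25],75.3)
o,_=state(); d=arm.get_image('wrist')
d=wrist(o,d); pickle.dump(d,open('w6.pkl','wb')); cv2.imwrite('pics/w6.png',d['image'])"
```

```text
t 9.6 pos [ 0.4494 -0.0964  0.246 ] yaw 75.14 tilt [-0.0024  0.0012] F [ 0.4 -0.5  0.7] w 0.0853
delta [ 0.016  -0.0036 -0.0039] len 0.017 turn -0.16
```

View pics/w6.png

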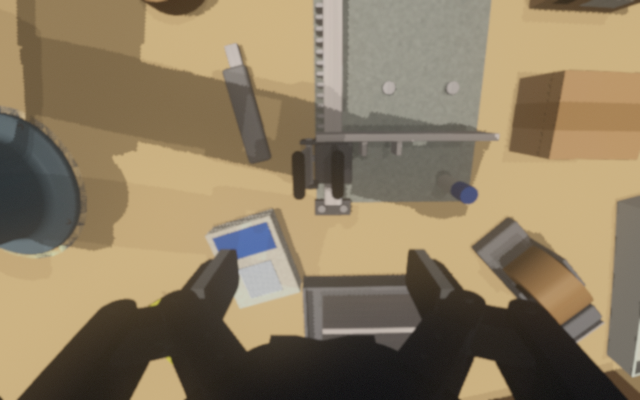

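The bars are clear in this view: the lever bar at x about 299, rows 151-198, and the fixed bar at x about 338, rows 150-198. The guide's top edge is on row 136.

```bash
python3 -c "
from h import *
d=pickle.load(open('w6.pkl','rb'))
o,R=state()
f=lambda px,z:((onz(d,px,z)-o['tcp_pos'])@R)[:,:2].round(4).tolist()
print('lev',f([(299,151),(299,198)],.131),'fix',f([(338,150),(338,198)],.131)); G=f([(320,136),(495,136)],.075); print('guide',G)
X=onz(d,[(299,175),(338,175)],.131);print(X.round(4))
S=onz(d,[(389,88),(453,88)],.012);print('studs',S.round(4)); D=S[1]-S[0];print(np.linalg.norm(D),np.degrees(np.arctan2(D[1],D[0])))
g=d['image'][:,:,:].mean(2); print(g[175,285:352].astype(int))
print(g[138:210,299].astype(int));delta([.4,0,.25])
"
```

```text
lev [[0.0413, -0.0197], [-0.0024, -0.0207]] fix [[0.0421, 0.015], [-0.0024, 0.0157]]
guide [[0.0505, -0.0013], [0.0515, 0.1888]]
[[ 0.4347 -0.0723  0.131 ]
 [ 0.4691 -0.0815  0.131 ]]
studs [[ 0.5567 -0.0165  0.012 ]
 [ 0.6343 -0.0362  0.012 ]]
0.08005314368815492 -14.251379956059642
[151 149 148 145 143 133 115  90  65  55  53  52  52  54  54  53  50  52
  53  58  70  78  80  80  80  85  90  93  90  82  73  69  69  68  70  69
  69  68  67  64  64  64  63  62  61  61  55  51  47  50  50  49  50  49
  50  47  49  51  59  68  76  78  78  77  78  78  83]
[103 100  96  91  91  91  96 100 103 103 102 101  92  73  53  49  49  48
  50  51  49  49  51  50  48  50  50  50  51  49  53  53  51  52  51  52
  54  54  55  53  54  54  54  55  54  54  55  55  56  55  55  58  56  57
  57  57  57  58  58  60  73 111 148 161 163 162 163 163 162 162 163 162]
t 9.65 pos [ 0.4494 -0.0964  0.2463] yaw 75.15 tilt [-0.0019  0.001 ] F [ 0.8 -0.1  0.4] w 0.0855
delta [ 0.0805 -0.0725 -0.0035] len 0.108 turn None
```

servo_tool --motion '[[[0,0.01,0.003,0.03,-0.5],[0,0.02,0.0055,0.06,-0.5],[0,0.02,0.0055,0.09,-0.5],[0,0.02,0.0055,0.12,-0.5],[0,0.02,0.0055,0.139,-0.5]]]' --force 40

```text
time: 10.07
tcp_pos: [0.4583, -0.0776, 0.1048]
tcp_rot: [-0.002, 0.79, 0.614, -0.001]
force: [-0.4, -0.6, -1.3]
grip_width: 0.0853
```

servo_tool --motion '[[[0,0,0,0,0],[60,0,0,0,0],[90,0,0,0,0],[110,0,0,0,0],[110,0,0,0,0]]]'

```text
time: 10.48
tcp_pos: [0.4591, -0.0783, 0.11]
tcp_rot: [-0.001, 0.789, 0.614, -0.001]
force: [-9.9, 1.9, 7.7]
grip_width: 0.0489
```

```bash
python3 -c "
from h import *
delta([.4543,-.0779,.107],75.6)"
```

```text
t 10.48 pos [ 0.4591 -0.0783  0.11  ] yaw 75.79 tilt [-0.0037  0.0006] F [-9.9  1.9  7.7] w 0.0489
delta [-0.0008 -0.0048  0.003 ] len 0.006 turn 0.19
```

servo_tool --motion '[[[130,0,0,0,0],[150,0,0,0,0],[170,0,0,0,0],[200,0,0,0,0],[220,0,0,0,0]]]'

```text
time: 10.9
tcp_pos: [0.4584, -0.0781, 0.1103]
tcp_rot: [-0.002, 0.789, 0.614, -0.002]
force: [-13.1, 3.4, 12.6]
grip_width: 0.03
```

servo_tool --motion '[[[220,0,0,0,0],[220,0,0,0,0],[220,0,0,0,0]]]'

```text
time: 11.15
tcp_pos: [0.4584, -0.0781, 0.1103]
tcp_rot: [-0.002, 0.789, 0.614, -0.002]
force: [-13.5, 3.8, 11.7]
grip_width: 0.0301
```

servo_tool --motion '[[[220,0.006,-0.001,0,0],[220,0.018,-0.001,0,0],[220,0.032,-0.001,0,0],[220,0.046,-0.001,0,0],[220,0.06,-0.001,0,0]]]'

```text
time: 11.57
tcp_pos: [0.4731, -0.0198, 0.1103]
tcp_rot: [-0.001, 0.789, 0.614, -0.001]
force: [-8.6, 0.0, 7.1]
grip_width: 0.0298
```

```bash
python3 -c "
from h import *
delta([.4584,-.0781,.1103],75.7)"
```

```text
t 11.57 pos [ 0.4731 -0.0198  0.1103] yaw 75.76 tilt [-0.0031 -0.0006] F [-8.6  0.   7.1] w 0.0298
delta [-0.0601  0.0001  0.0001] len 0.06 turn 0.06
```

servo_tool --motion '[[[220,0.014,0,0,0],[220,0.03,0,0,0],[220,0.046,0,0,0],[220,0.062,0,0,0],[220,0.075,0,0,0]]]'

```text
time: 11.98
tcp_pos: [0.4917, 0.0535, 0.1104]
tcp_rot: [-0.001, 0.789, 0.614, -0.001]
force: [-8.3, -0.8, 6.4]
grip_width: 0.0299
```

servo_tool --motion '[[[220,0.008,0,0,0],[220,0.015,0,0,0],[220,0.018,0,0,0],[220,0.018,0,0,0]]]'

```text
time: 12.32
tcp_pos: [0.4962, 0.0713, 0.1104]
tcp_rot: [-0.001, 0.789, 0.614, -0.0]
force: [-7.2, 3.3, 6.2]
grip_width: 0.0301
```

```bash
python3 -c "
from h import *
from bench import arm
delta([.4584,-.0781,.1103],75.7)
o,_=state(); d=arm.get_image('wrist')
d=wrist(o,d); pickle.dump(d,open('w7.pkl','wb')); cv2.imwrite('pics/w7.png',d['image'])"
```

```text
t 12.32 pos [0.4962 0.0713 0.1104] yaw 75.8 tilt [-0.002   0.0014] F [-7.2  3.3  6.2] w 0.0301
delta [-1.541e-01 -0.000e+00 -1.000e-04] len 0.154 turn 0.1
```

View pics/w7.png

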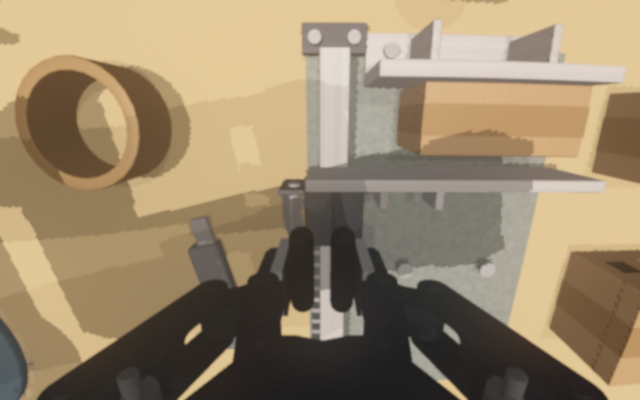

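The guide still has a gap to the carton. In the column profile the guide's top strip is on rows 181-190, the carton's near top edge on row 155, and the fence's top strip on rows 67-80.

```bash
python3 -c "
from h import *
d=pickle.load(open('w7.pkl','rb'))
g=d['image'].mean(2)
for c in (440,500,550): print(c,'fence',g[60:90,c].astype(int),'cart/guide',g[148:196,c].astype(int))
a=np.radians(-14.25); n=np.array([-np.sin(a),np.cos(a)])
N=lambda px,z:(onz(d,px,z)[:,:2]@n*1e3).round(1)
print('guide top edges',N([(440,181),(440,190),(550,182),(550,190)],.075))
print('carton',N([(440,155),(550,156)],.064),'fence',N([(440,80),(550,81),(440,67),(550,68)],.070))
"
```

```text
440 fence [209 213 216 217 218 218 218 218 217 216 215 214 214 214 213 206 186 147
 119 112 118 136 160 173 178 179 179 179 179 179] cart/guide [129 130 129 128 129 128 119 108  96  94  94  95  99 101 102 102 103 104
 104 104 105 107 107 107 105 104 103 105 104 105 106 116 136 151 156 156
 155 154 153 153 152 152 153 153 154 154 153 153]
500 fence [207 206 210 214 215 216 216 216 215 215 214 213 212 211 210 211 206 190
 159 126 114 114 130 154 170 175 177 177 177 177] cart/guide [128 128 128 127 127 127 124 113 102  95  96  96  96  99 103 104 105 104
 107 108 109 110 110 110 109 109 108 108 109 109 109 117 133 147 154 156
 156 156 155 155 154 154 152 147 137 133 131 127]
550 fence [194 197 202 206 211 214 214 214 214 214 213 213 212 212 211 211 210 208
 200 178 142 116 111 122 142 161 171 173 174 174] cart/guide [170 171 170 171 171 171 168 164 165 178 189 192 192 191 184 166 150 145
 142 135 122 115 113 115 114 115 113 114 114 113 116 129 158 187 203 208
 210 209 209 208 207 207 204 201 196 194 193 193]
guide top edges [223.2 217.3 222.9 217.5]
carton [238.3 238.3] fence [284.  285.  291.3 292.4]
```

servo_tool --motion '[[[220,0.005,0,0,0],[220,0.009,0,0,0],[220,0.012,0,0,0],[220,0.0135,0,0,0],[220,0.0135,0,0,0]]]'

```text
time: 12.78
tcp_pos: [0.4994, 0.0838, 0.1103]
tcp_rot: [-0.001, 0.789, 0.614, -0.001]
force: [-7.4, 1.9, 5.9]
grip_width: 0.0298
```

```bash
python3 -c "
from h import *
from bench import arm
delta([.4584,-.0781,.1103],75.7)
o,_=state(); d=arm.get_image('wrist')
d=wrist(o,d)
a=np.radians(-14.25); n=np.array([-np.sin(a),np.cos(a)])
g=d['image'].mean(2)
for c in (440,500,550): print(c,g[130:185,c].astype(int))
for r in range(140,166,3): print(r,[float((onz(d,[(c,r)],z)[:,:2]@n*1e3).round(1)[0]) for c,z in((500,.064),(500,.075))])
"
```

```text
t 12.78 pos [0.4994 0.0838 0.1103] yaw 75.78 tilt [-0.0023  0.0009] F [-7.4  1.9  5.9] w 0.0298
delta [-0.167  0.    -0.   ] len 0.167 turn 0.08
440 [153 153 153 152 151 143 131 120 115 115 116 114 116 115 114 114 114 114
 113 114 111 113 112 113 114 119 123 127 128 127 127 126 126 126 125 126
 125 125 124 125 125 124 124 120 111 105 103 103 104 115 135 149 152 152
 152]
500 [135 123 117 114 113 113 112 113 112 111 112 111 111 111 110 111 111 111
 110 111 110 111 110 109 111 114 118 124 126 126 125 126 125 125 125 126
 125 124 126 124 124 125 124 121 113 107 105 105 107 115 132 146 153 154
 153]
550 [148 149 148 148 148 148 148 148 148 149 148 148 149 148 147 147 147 147
 148 147 147 148 147 147 148 150 157 163 167 167 169 168 168 168 167 168
 167 168 167 168 168 167 168 166 154 136 118 110 113 128 160 188 201 206
 206]
140 [261.4, 262.2]
143 [259.4, 260.4]
146 [257.5, 258.6]
149 [255.5, 256.7]
152 [253.5, 254.8]
155 [251.5, 253.0]
158 [249.5, 251.1]
161 [247.5, 249.2]
164 [245.5, 247.3]
```

servo_tool --motion '[[[160,0,0,0,0],[140,0,0,0,0],[120,0,0,0,0],[100,0,0,0,0],[60,0,0,0,0]]]'

```text
time: 13.25
tcp_pos: [0.4979, 0.0838, 0.108]
tcp_rot: [-0.002, 0.789, 0.614, -0.002]
force: [-1.9, -0.5, -1.1]
grip_width: 0.0627
```

servo_tool --motion '[[[0,0,0,0,0],[0,0,0,0,0],[0,0,0,0,0],[0,0,0,0,0]]]'

```text
time: 13.58
tcp_pos: [0.5011, 0.083, 0.1096]
tcp_rot: [0.001, 0.789, 0.614, 0.001]
force: [-1.0, 0.1, -0.2]
grip_width: 0.0855
```

servo_tool --motion '[[[0,0,0,-0.02,0],[0,0,0,-0.05,0],[0,0,0,-0.085,0],[0,0,0,-0.12,0],[0,0,0,-0.15,0]]]'

```text
time: 14.0
tcp_pos: [0.5006, 0.083, 0.2615]
tcp_rot: [0.001, 0.789, 0.614, 0.001]
force: [0.1, -1.3, -0.1]
grip_width: 0.0854
```

servo_tool --motion '[[[0,-0.03,0,0,0],[0,-0.06,0,0,0],[0,-0.06,0,0,0],[0,-0.06,0,0,0]]]'

```text
time: 14.33
tcp_pos: [0.4854, 0.024, 0.259]
tcp_rot: [0.0, 0.79, 0.613, 0.001]
force: [0.3, 0.6, -0.1]
grip_width: 0.0855
```

```bash
python3 -c "
from h import *
from bench import arm
delta([.4584,-.0781,.1103],75.7)
o,_=state(); d=arm.get_image('wrist')
d=wrist(o,d); pickle.dump(d,open('w8.pkl','wb')); cv2.imwrite('pics/w8.png',cv2.resize(d['image'][60:360,150:600],None,fx=1.7,fy=1.7,interpolation=cv2.INTER_CUBIC))"
```

```text
t 14.33 pos [0.4854 0.024  0.259 ] yaw 75.64 tilt [ 0.0015 -0.    ] F [ 0.3  0.6 -0.1] w 0.0855
delta [-0.1057 -0.0011  0.1487] len 0.182 turn -0.06
```

View pics/w8.png

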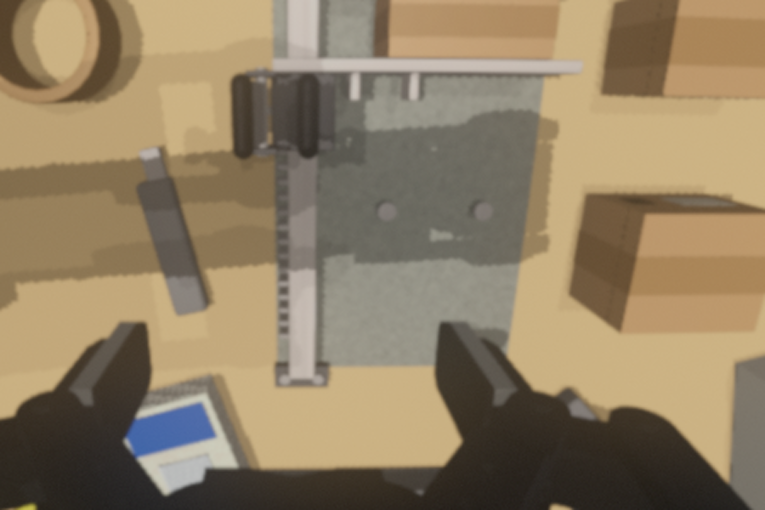

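The guide is close against the carton. The bars are at crop x 242 and 308, about 39 px apart, so the lever looks sprung back. I'll check the numbers and also look for the balm, which the finger may be hiding.

```bash
python3 -c "
from h import *
from bench import arm
d=pickle.load(open('w8.pkl','rb'))
p=lambda x,y:(150+x/1.7,60+y/1.7)
X=onz(d,[p(242,115),p(308,115)],.131); print('spacing mm',np.linalg.norm(X[1]-X[0])*1e3,'tol/px',np.linalg.norm(np.diff(onz(d,[(300,130),(301,130)],.131),axis=0))*1e3)
a=np.radians(-14.25); n=np.array([-np.sin(a),np.cos(a)])
g=d['image'].mean(2)
i=[int(np.abs(X).argmin()) for X in [np.zeros(1)]]
print(g[125:150,300].astype(int)); r=g[128,285:345].astype(int); print(r)
print(g[88:108,420].astype(int)); print([ (rr,float(onz(d,[(420,rr)],.075)[0,:2]@n),float(onz(d,[(420,rr)],.064)[0,:2]@n)) for rr in (94,96,102)])
s=arm.get_image('scene'); pickle.dump(s,open('s9.pkl','wb')); s0=pickle.load(open('scene0.pkl','rb'))
a=s['image'];b=s0['image']; print('balm patch diff',np.abs(a[248:275,308:322].astype(int)-b[248:275,308:322]).mean())
cv2.imwrite('pics/s9.png',cv2.resize(a[145:345,150:430],None,fx=2.8,fy=2.8,interpolation=cv2.INTER_CUBIC))
"
```

```text
spacing mm 35.59238757182805 tol/px 0.9188619417064225
[81 81 79 79 79 79 78 78 78 79 79 79 78 77 78 78 79 77 75 77 76 75 76 87
 91]
[132 101  72  61  64  65  68  64  61  57  56  56  58  64  73  79  82  81
  82  84  88  91  92  90  82  74  72  71  74  72  74  72  71  68  67  65
  65  64  63  60  57  54  53  58  63  64  63  60  56  53  53  55  63  74
  80  81  82  81  81  80]
[159 159 159 159 156 149 154 177 189 191 190 190 187 173 136 103 100 115
 132 137]
[(94, 0.23710093822830863, 0.23785146476567984), (96, 0.23504311807113915, 0.23572431802150096), (102, 0.22883076112647313, 0.22930267091959886)]
balm patch diff 3.504409171075838
```

View pics/s9.png

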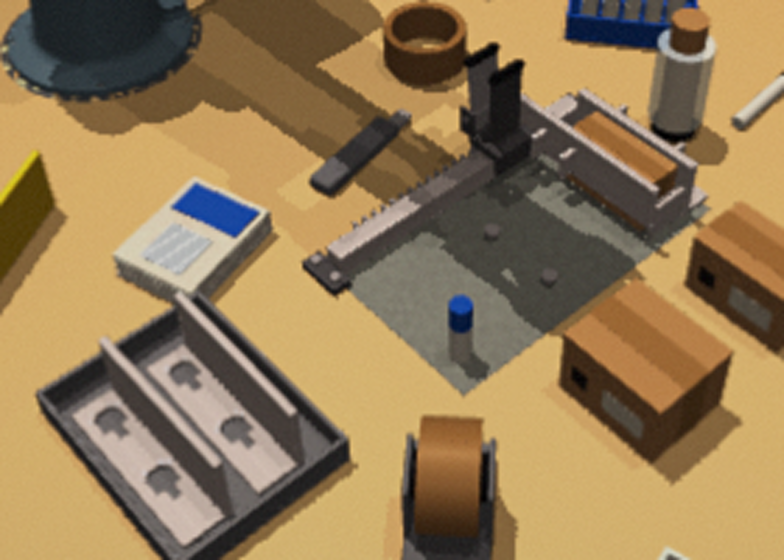

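The spacing of 35.6 mm matches the released start (35.5), so the pawl is home. Both dividers are standing in the tray, and the balm and cartons haven't moved. Handing in.

```bash
python3 -c "
from bench import arm
print(arm.close_job())"
```

```text
the job is handed in; nothing more can be done
None
```

I finished the changeover and handed the job in at about 14.4 s robot time (limit 54 s).

- **Divider:** I slid it 20 mm along its keyholes, lifted it off the studs and stood it on its foot in the free half of the tray. The last picture shows it and the spare both standing.
- **Guide:** The narrow carton is in the bay. I squeezed the lever, slid the guide 167 mm from about the 12 mm notch, and let go for the pawl to draw it into the 180 mm notch. That makes the bay 49 mm wide for the 46 mm carton.
- **Latch check:** The lever and fixed bars are 35.6 mm apart, the same as the 35.5 mm measured before squeezing. A pawl resting on a tooth would give about 26 mm. I did not test the latch by pushing the guide.
- **Play check:** Before letting go, I measured roughly 2 mm between guide and carton. Wrist forces stayed under about 20 N at every reading.
- **Bystanders:** In the last picture the balm and the cartons are where they started. The other items in view also look undisturbed.
- **Disagreement:** During placing, the spare's web measured about 11 mm closer to the tray's middle than the nominal -28 mm. I placed the divider with extra clearance to allow for this.

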